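# Find the bearer under the slatted deck and stand the gauge on it

### The job

Press along the middle of the slatted deck with the fingertips, gently, to feel where the hidden bearer stiffens it. Then lift the dial gauge stand by its column and set it down upright on the slats, centred over the bearer, so that it stands firm and level and does not sink; do not let go of it where the deck gives. Leave the other things on the bench alone.

Things in the scene. Friction and masses are not known exactly. Their poses are not given: they have to be found in the camera images.
- deck: Low bench deck fixed to the bench: green frame 208 mm (its x) by 292 mm (its y), 50 mm high, topped with 22 thin plywood slats. The slats run along the deck's x (180 mm long) and lie side by side along its y (12 mm pitch, 264 mm in all). Their tops stand 55 mm above the bench, 5 mm above the green rim. Origin: centre of the deck, on the bench; z up.
- deck_top (a point): Centre of the deck's slatted top, 55 mm above the bench, axes as the deck's. Each slat springs straight down on its own, up to 10 mm, at about 0.2 N/mm; closed fingertips cover 2 to 4 slats and feel 0.4 to 1 N/mm. The slats crack if fingers press them with more than 20 N. Away from the bearer the stand sinks 5 mm or more, or leans.
- deck_left (a point): Point on the slats' top 90 mm from the centre along the deck's +y. Hidden under the slats one wooden bearer, 48 mm wide, lies along the deck's x; its middle line is anywhere between this point and deck_right. It stands just under 1 mm below the slats on a rubber pad; over it the stiffness rises to about 10 N/mm. The 4 or so slats above it are firm.
- deck_right (a point): Point on the slats' top 90 mm from the centre along the deck's -y: the other end of the stretch where the bearer's middle may lie.
- stand_mid (a point): Loose dial gauge stand, 0.85 kg, 130 mm tall: dark steel base 60 x 60 x 22 mm; on its centre a round steel column 18 mm thick up to the top; a round dial on it looks to the stand's +x (36 mm wide, reaching 27 mm out). The column is bare from 80 to 130 mm above the underside: grasp there from above, closing along the stand's y. Point: on the column's axis 65 mm above the underside; z up.
- oil: Bystander: small amber oil bottle, 36 mm wide, 85 mm tall, standing on the bench; origin at the centre of its underside.
- bush: Bystander: stepped brass bush, 40 mm wide, 45 mm tall, standing on the bench; origin at the centre of its underside.
- pot: Bystander: small green bowl, 52 mm wide, 45 mm tall, standing on the bench; origin at the centre of its underside.
- caliper: Bystander: digital caliper lying on the bench, about 175 mm long (along its x), 14 mm thick; origin on the bench near its middle.

How it is judged (in metres and radians):
On the way, in this order (a step that is already met when the one before it is completed fails the run):
1. the deck is pressed with the fingertips (over 3 N) while the stand still stands where it was (contact force between the fingers and deck above 3 N and distance of stand_mid from where it was at the start of the episode below 0.02 m), for 0.04 s.
2. the stand is lifted off the bench (height (world z) of stand_mid above 0.1 m), for 0.1 s.
At the end, for the whole second after the job is handed in: The stand is released and at rest on the slats, its middle within 45 mm of the deck's middle line (deck x) and within 120 mm along the deck's y, leaning less than 0.05 rad and sunk less than 3.2 mm below the height at which it would stand on the unloaded slats: that is, over the bearer (z of stand_mid in the frame of deck between 0.1168 and 0.124 m and x of stand_mid in the frame of deck between -0.045 and 0.045 m and y of stand_mid in the frame of deck between -0.12 and 0.12 m and angle between stand_mid's own z axis and vertical below 0.05 rad and contact force between the fingers and stand below 0.1 N); the robot touches nothing.
It fails at once if a finger presses the deck with more than 20 N (contact force between the fingers and deck above 20 N).
It fails at once if the stand is banged or pushed onto the deck with more than 30 N (contact force between stand and deck above 30 N).
It fails at once if the stand is let go on the deck where it sinks more than 4.5 mm (contact force between the fingers and stand below 0.05 N and contact force between stand and deck above 3 N and z of stand_mid in the frame of deck below 0.1155 m).
It fails at once if the stand is tipped over (angle between stand_mid's own z axis and vertical above 0.5 rad).
It fails at once if a bystander is moved by more than 20 mm (distance of any of oil, bush, pot, caliper from where it was at the start of the episode above 0.02 m).
It also fails if it takes over 70 s, if anything falls off the work surface, if the arm or the gripper's body presses on something with over 40 N, if the wrist force passes 120 N, or if a joint passes its speed limit or range.

### The arm

A 7-joint arm with a two-finger parallel gripper is mounted at the origin on the work surface. World frame = base frame: x ahead of the robot, y to its left, z up, the work surface at z = 0. Lengths are in mm, angles in rad, forces in N, time in s.
With the tool pointing down it reaches from about 400 to 875 mm from the base axis. Payload 4.4 kg.
Tool frame: the origin (TCP) lies on the centre line of the jaws, within the pads' length; the fingertips stand ahead of it and the grasp point (between the pads) lies 8 mm behind it (manip.tips_ahead is the z of the fingertips in the tool frame, in mm); z points along the fingers, y is the line along which they close (so a half turn about z gives the same grasp; the last joint's range is limited). The gripper opens to 85 mm and grips with 20 to 120 N. Pads are 22 mm wide; open, the fingers measure 114 mm over their backs; the gripper's body (76 mm by 85 mm) begins 54 mm behind the grasp point. The pads swing forward as they close: fully open they stand 13 mm farther back than shut.
Start: joints at [-1.268, 0.628, 0.038, 1.517, -0.027, 0.996, -0.02], TCP at [234.299, 606.318, 213.313] pointing down, gripper open.
Joint ranges: [-3.06, 3.06], [-0.37, 2.12], [-1.25, 1.32], [0.18, 2.47], [-1.1, 4.24], [0.23, 1.98], [-2.94, 2.94]. Speed limits (rad/s): [2.57, 2.57, 3.14, 3.14, 3.14, 3.14, 3.14].

### API

Orientations are given as [roll, pitch, yaw] about the fixed x, y, z axes, in that order (R = Rz(yaw) Ry(pitch) Rx(roll)).
In Python, from rig import manip gives the robot as it stands. The module is installed in compiled form; this text tells all that it offers.
- The arm moves only by the tool send_rows, never from a script. Its argument "steps" is a list of rows, each a list of 7 numbers: the turn, a rotation vector about the tool's x, y, z in degrees, then the shift along the tool's x, y, z in cm, then the gripper's target within -1 to 1 (fully open at 1, half-way at 0, shut at -1). A call has 1 to 12 rows; each row shifts and turns the commanded pose from where the row before left it, along the tool's axes as they then stand; what a row does not reach is not made up. A row lasts 1/8 s, in which the tool goes at most 62.5 mm and 10.7 degrees, less where a joint would pass 70% of its speed; a pose out of reach is approached as far as the arm can. A call with a gripper value outside its range is refused whole. The fingers move at their own pace and stop on an object; "grip_force" is the grip in N (left out, the last holds). Time passes only in rows, so rows that do not move let the fingers close. It gives the time, the measured TCP pose, the force, the opening and the grip force at its end, in the units of the state.
- manip.get_state(): the state, without advancing time (a new reading comes with each control period).
- manip.grab_frame(name): name is "scene" or "side" or "wrist"; returns the picture (400x640x3 uint8, blue, green, red); there is no depth.
- manip.calibration(name): a dict with "camera_matrix" (3x3 intrinsics, pixels), "cam_to_world" (4x4, takes a point from camera to world coordinates); the wrist camera has in their place "mount" (4x4, takes a point from camera to tool coordinates, whose origin is the TCP and whose axes are the flange's). Camera axes: x right, y up, looking along -z (the intrinsics and any distortion apply to the point x, -y, -z); pixel columns grow to the right and rows downward; lengths in mm; the calibration is good to about 2 mm. A picture is of the moment at which its call begins: read the wrist's pose just before it. calibration takes no time and is no camera call.
- manip.job_done(): hands the job in; it is judged then, once.
Trained networks look in the newest picture that a camera, given by its name, has taken for a name from the list of things; names that differ only in an ending like _2 or _b are one class to them, and where a whole thing is asked for, a point or a joint stands for the part that bears it (a point fixed in the world has none). Each returns a list of dicts, best first, with "conf" (0 to 1); they miss things now and then, are a little off and sometimes report something else, mostly with a low value. They report only what shows in the picture. A call takes as long as a camera call.
- manip.trace(label, camera): "mask" (400x640 bool, what is visible of it) and "box" ([centre column, centre row, width, height] in pixels, round what is visible of it).
The state is a dict: "time_s": time; "joint_positions": joint angles; "joint_vel": joint speeds; "effort": joint torques, N m; "position": TCP position; "tool_rot": TCP orientation; "force": force on the tool from outside, world axes, zero at the start; "ft_torque": the same for the moment, N m; "width": opening from 0.0 (shut) to 1.0 (fully open); "finger_force": force on a finger pad.
Only numpy, scipy, OpenCV 4.12 (cv2) and the standard library are available. Lean on these libraries where they do the work, as an engineer would, in place of code of your own. Each camera call takes 0.05 s, during which the arm holds its last target. There are 200 camera calls.

## Working session

There is one attempt and no reset: what is moved stays moved. The work goes in short steps, Python scripts to look and compute and a tool call to move; the robot and the scene stay as the last step left them, time stands still between calls to the robot, and variables do not carry over. Pictures are saved under pics/ and viewed, at most 10 in all, crops included, and the job is handed in when it is done.

Besides the shell and the picture viewer there is one more tool, called by a JSON object that holds its "api" and its "payload", one argument or row to a line. send_rows: Moves the arm, as the interface text tells. Its arguments: {"type":"object","properties":{"steps":{"type":"array","items":{"type":"array","items":{"type":"number"}}},"grip_force":{"type":"number"}},"required":["steps"]}

```bash
mkdir -p pics; python3 - <<'E'
from rig import manip
import cv2,numpy as np
s=manip.get_state();print({k:np.round(v,3) for k,v in s.items()}, manip.tips_ahead)
a=manip.grab_frame("scene");b=manip.grab_frame("side")
cv2.imwrite("pics/a.png",a);cv2.imwrite("pics/b.png",b)
for c in("scene","side"):
  k=manip.calibration(c);print(c,np.round(k["cam_to_world"],3).tolist(),np.round(k["camera_matrix"],1).tolist(),[x for x in k])
  for n in("deck","stand_mid","oil","bush","pot","caliper"):
    for r in manip.trace(n,c)[:2]: print(c,n,round(r["conf"],2),np.round(r["box"],1))
E
```

```text
{'time_s': np.float64(0.0), 'joint_positions': array([-1.268,  0.629,  0.038,  1.518, -0.027,  0.996, -0.02 ]), 'joint_vel': array([ 0.002, -0.   ,  0.001, -0.002, -0.001,  0.001, -0.001]), 'effort': array([-0.0000e+00, -5.6340e+01,  1.2260e+00, -1.9345e+01,  1.1000e-02,
        1.0000e-02,  0.0000e+00]), 'position': array([234.05 , 605.693, 212.386]), 'tool_rot': array([-3.14 ,  0.   ,  2.773]), 'force': array([-0.193, -0.615, -0.444]), 'ft_torque': array([ 0.012, -0.004, -0.004]), 'finger_force': np.float64(0.0), 'width': np.float64(1.001)} 11.0
scene [[-0.469, -0.597, 0.651, 1248.174], [0.883, -0.332, 0.331, 475.663], [0.019, 0.73, 0.683, 825.503], [0.0, 0.0, 0.0, 1.0]] [[428.6, 0.0, 323.4], [0.0, 428.6, 198.5], [0.0, 0.0, 1.0]] ['camera_matrix', 'cam_to_world']
scene deck 0.56 [250.8 195.9 126.3  94.7]
scene stand_mid 0.74 [398.8 217.4  24.8  47.6]
scene stand_mid 0.3 [249.1 195.3 126.6  97.5]
scene oil 0.7 [312.9 256.   14.2  30.3]
scene bush 0.85 [373.4 288.6  18.1  22.8]
scene pot 0.78 [339.9 274.6  24.1  23.5]
scene caliper 0.6 [443.4 210.9  48.5  30.6]
side [[0.997, 0.058, -0.05, 470.609], [-0.077, 0.77, -0.634, -597.247], [0.002, 0.636, 0.772, 880.075], [0.0, 0.0, 0.0, 1.0]] [[483.0, 0.0, 316.7], [0.0, 483.0, 192.5], [0.0, 0.0, 1.0]] ['camera_matrix', 'cam_to_world']
side deck 0.83 [333.8 283.  128.  158.3]
side stand_mid 0.71 [293.5 126.3  29.8  53.5]
side oil 0.93 [380.8 167.6  14.3  34.4]
side bush 0.68 [371.8 127.3  18.1  17.3]
side bush 0.23 [334.6 281.  129.  158.3]
side pot 0.74 [380.3 143.2  19.8  17.9]
side pot 0.55 [373.9 127.1  19.6  21.1]
side caliper 0.96 [237.2 123.7  62.   24.4]
```

```bash
python3 - <<'E'
import cv2,numpy as np
a=cv2.imread("pics/a.png");b=cv2.imread("pics/b.png")
A=cv2.resize(a[130:330,170:490],None,fx=2.5,fy=2.5,interpolation=cv2.INTER_CUBIC);B=cv2.resize(b[80:380,200:460],None,fx=2,fy=2,interpolation=cv2.INTER_CUBIC)
cv2.imwrite("pics/a2.png",A);cv2.imwrite("pics/b2.png",B)
E
```

```text
(no output)
```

View pics/a2.png

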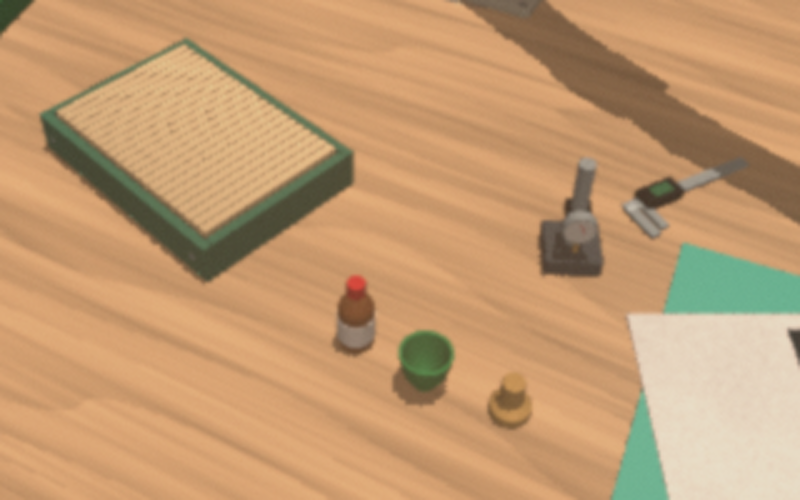

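View pics/b2.png

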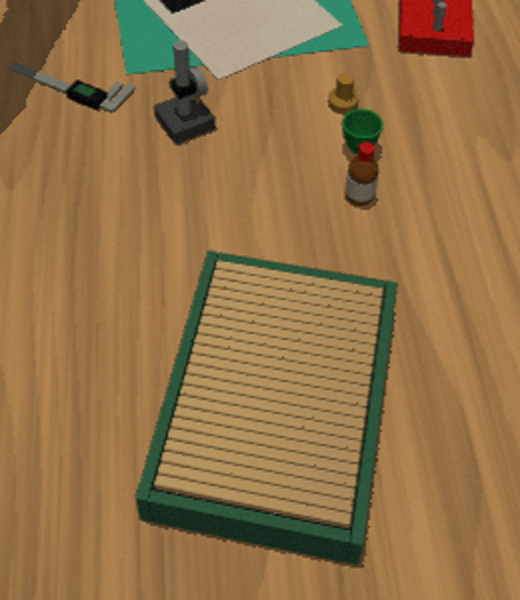

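The side crop shows the deck with its slat corners at about (217,259), (385,287), (351,527) and (155,485). The stand's column top is at (181,45), and its dial faces right. The scene crop agrees: the stand top is at (588,163) and the dial faces the camera. Next I'll fit the deck and stand poses from these points.

```bash
cat > h.py <<'E'
from rig import manip
import cv2,numpy as np
from scipy.optimize import least_squares
from scipy.spatial.transform import Rotation as R
def proj(K,T,P):
    p=(np.asarray(P,float)-T[:3,3])@T[:3,:3]; p=p*[1,-1,-1]; q=p@K.T
    return q[...,:2]/q[...,2:]
def cam(n):
    k=manip.calibration(n); return np.array(k["camera_matrix"]),np.array(k["cam_to_world"])
def place(P,v):
    c,s=np.cos(v[2]),np.sin(v[2]); P=np.asarray(P,float)
    return np.c_[v[0]+c*P[:,0]-s*P[:,1], v[1]+s*P[:,0]+c*P[:,1], P[:,2]]
def fit(obs,v0):
    f=lambda v:np.concatenate([(proj(*cam(c),place(P,v))-px).ravel() for c,P,px in obs])
    r=least_squares(f,v0); return r.x,np.abs(r.fun).max(),r.fun
E
python3 - <<'E'
from h import *
S=lambda l:np.array(l)/2+[200,80]; A=lambda l:np.array(l)/2.5+[170,130]
t=55;slat=lambda o:[[x,y,t] for x,y in o]
# side: order TL,TR,BR,BL ; deck +x right, +y up(image) hypothesis
cs=slat([(-90,132),(90,132),(90,-132),(-90,-132)])
rim=[(-104,146,50),(104,146,50),(104,-146,50),(-104,-146,50)]
obs=[("side",cs,S([(217,259),(385,287),(351,527),(155,485)])),("side",rim,S([(210,252),(397,283),(363,544),(139,497)]))]
for v0 in([500,-50,0],):
  v,m,f=fit(obs,v0);print(np.round(v,3),m)
print(A([(0,0)]),(proj(*cam("scene"),place(rim,v))-[170,130])*2.5)
# stand
K=[[0,0,130]]
v,m,_=fit([("side",K,S([(181,45)])),("scene",K,A([(588,162)]))],[450,300,0]);print("col",v,m)
b=30
base=[(-b,-b,22),(b,-b,22),(b,b,22),(-b,b,22),(-b,-b,0),(b,-b,0),(b,b,0),(-b,b,0),(25,0,62)]
for y in(-.7,-.4,0.,.3,.6): 
  w=[v[0],v[1],y];print(y,np.round((proj(*cam("side"),place(base,w))-[200,80])*2).astype(int).tolist(),np.round((proj(*cam("scene"),place(base,w))-[170,130])*2.5).astype(int).tolist())
for n in("oil","bush","pot","caliper"):
  for c in("side","scene"):
    bx=manip.trace(n,c)[0]["box"];z=dict(oil=42,bush=22,pot=22,caliper=7)[n]
    r=least_squares(lambda q:proj(*cam(c),[q[0],q[1],z])-bx[:2],[500,300]);print(n,c,np.round(r.x))
E
```

```text
[ 5.53123e+02 -1.17399e+02 -2.87000e-01] 1.7125370275566638
[[170. 130.]] [[350.56782778 149.06758953]
 [198.65222585 248.26284328]
 [ 34.47720184 111.33977861]
 [183.23839935  34.83522099]]
col [478.11976983 303.33787161   0.        ] 0.9965990478321487
-0.7 [[151, 113], [188, 132], [217, 105], [180, 87], [152, 125], [189, 145], [217, 118], [180, 99], [199, 94]] [[582, 212], [531, 227], [559, 267], [611, 251], [579, 227], [529, 241], [556, 281], [607, 266], [554, 218]]
-0.4 [[153, 119], [198, 130], [214, 99], [170, 89], [154, 132], [198, 143], [214, 111], [171, 101], [202, 90]] [[570, 210], [530, 235], [572, 270], [612, 243], [567, 225], [527, 250], [569, 284], [609, 257], [559, 223]]
0.0 [[161, 127], [209, 124], [206, 92], [160, 94], [162, 139], [209, 137], [206, 104], [161, 107], [203, 85]] [[554, 211], [533, 247], [588, 269], [608, 231], [552, 225], [530, 262], [585, 283], [605, 245], [567, 227]]
0.3 [[169, 131], [214, 118], [198, 88], [154, 100], [170, 143], [214, 131], [198, 101], [155, 112], [201, 81]] [[544, 215], [539, 256], [599, 265], [601, 223], [541, 229], [537, 270], [595, 279], [598, 237], [575, 229]]
0.6 [[179, 133], [217, 112], [188, 87], [151, 107], [180, 145], [217, 124], [189, 99], [152, 119], [199, 77]] [[536, 220], [549, 263], [607, 258], [592, 216], [534, 235], [546, 277], [603, 273], [589, 231], [582, 230]]
oil side [681. 155.]
oil scene [687. 167.]
bush side [686. 315.]
bush scene [689. 323.]
pot side [698. 255.]
pot scene [691. 240.]
caliper side [335. 371.]
caliper scene [352. 389.]
```

{"api": "send_rows", "payload": {
  "steps": [
    [0, 0, 0, -4.6, -4.0, 0, -1],
    [0, 0, 0, -4.6, -4.0, 0, -1],
    [0, 0, 0, -4.6, -4.0, 0, -1],
    [0, 0, 0, -4.6, -4.0, 0, -1],
    [0, 0, 0, -4.6, -4.0, 0, -1],
    [0, 0, 0, -4.6, -4.0, 0, -1],
    [0, 0, 0, -4.6, -4.0, 0, -1],
    [0, 0, 0, -4.6, -4.0, 0, -1],
    [0, 0, 0, -4.6, -4.0, 0, -1],
    [0, 0, 0, -4.6, -4.0, 0, -1],
    [0, 0, 0, -4.6, -4.0, 0, -1],
    [0, 0, -4.7, -4.6, -4.0, 0, -1]
  ],
  "grip_force": 30
}}

```text
time_s: 2.6
position: [577.1, -42.0, 213.5]
tool_rot: [3.141, 0.001, 2.857]
force: [0.7, 0.0, -0.3]
width: -0.002
finger_force: 0.0
```

{"api": "send_rows", "payload": {
  "steps": [
    [0, 0, 0, 0, 0, 4.5, -1],
    [0, 0, 0, 0, 0, 4.5, -1],
    [0, 0, 0, 0, 0, 4.0, -1],
    [0, 0, 0, 0, 0, 1.2, -1],
    [0, 0, 0, 0, 0, 0, -1],
    [0, 0, 0, 0, 0, 0, -1],
    [0, 0, 0, 0, 0, 0, -1]
  ]
}}

```text
time_s: 3.48
position: [577.3, -40.4, 72.8]
tool_rot: [3.141, 0.003, 2.855]
force: [-0.6, -0.1, -0.2]
width: -0.002
finger_force: 0.0
```

{"api": "send_rows", "payload": {
  "steps": [
    [0, 0, 0, 0, 0, 0.2, -1],
    [0, 0, 0, 0, 0, 0.1, -1],
    [0, 0, 0, 0, 0, 0.1, -1],
    [0, 0, 0, 0, 0, 0, -1]
  ]
}}

```text
time_s: 3.98
position: [576.0, -40.4, 67.2]
tool_rot: [-3.142, -0.0, 2.855]
force: [0.2, -0.7, -0.5]
width: -0.001
finger_force: 0.0
```

{"api": "send_rows", "payload": {
  "steps": [
    [0, 0, 0, 0, 0, 0.1, -1],
    [0, 0, 0, 0, 0, 0, -1]
  ]
}}

```text
time_s: 4.22
position: [576.1, -40.4, 66.2]
tool_rot: [-3.142, -0.0, 2.855]
force: [-0.3, 0.3, 0.3]
width: 0.001
finger_force: 0.0
```

{"api": "send_rows", "payload": {
  "steps": [
    [0, 0, 0, 0, 0, 0.1, -1],
    [0, 0, 0, 0, 0, 0.05, -1],
    [0, 0, 0, 0, 0, 0, -1]
  ]
}}

```text
time_s: 4.6
position: [576.1, -40.4, 64.7]
tool_rot: [-3.142, -0.0, 2.855]
force: [-0.1, 0.0, -0.9]
width: -0.001
finger_force: 0.0
```

{"api": "send_rows", "payload": {
  "steps": [
    [0, 0, 0, 0, 0, 0.05, -1],
    [0, 0, 0, 0, 0, 0.05, -1],
    [0, 0, 0, 0, 0, 0, -1]
  ]
}}

```text
time_s: 4.97
position: [576.1, -40.4, 63.7]
tool_rot: [3.142, -0.0, 2.855]
force: [-0.6, 0.0, 1.0]
width: 0.006
finger_force: 0.0
```

{"api": "send_rows", "payload": {
  "steps": [
    [0, 0, 0, 0, 0, 0.05, -1],
    [0, 0, 0, 0, 0, 0.05, -1],
    [0, 0, 0, 0, 0, 0.0, -1]
  ]
}}

```text
time_s: 5.35
position: [576.1, -40.4, 62.7]
tool_rot: [-3.142, -0.0, 2.855]
force: [0.1, -0.5, -0.0]
width: -0.001
finger_force: 0.0
```

{"api": "send_rows", "payload": {
  "steps": [
    [0, 0, 0, 0, 0, 0.05, -1],
    [0, 0, 0, 0, 0, 0.05, -1],
    [0, 0, 0, 0, 0, 0.0, -1]
  ]
}}

```text
time_s: 5.72
position: [576.1, -40.4, 61.7]
tool_rot: [-3.142, -0.0, 2.855]
force: [0.5, -0.7, 0.1]
width: -0.002
finger_force: 0.0
```

{"api": "send_rows", "payload": {
  "steps": [
    [0, 0, 0, 0, 0, 0.05, -1],
    [0, 0, 0, 0, 0, 0.05, -1],
    [0, 0, 0, 0, 0, 0.05, -1],
    [0, 0, 0, 0, 0, 0.0, -1]
  ]
}}

```text
time_s: 6.22
position: [576.1, -40.4, 60.3]
tool_rot: [-3.142, -0.0, 2.855]
force: [-0.3, -0.2, -0.5]
width: -0.001
finger_force: 0.0
```

```bash
python3 - <<'E'
from h import *
s=manip.get_state();print(s["force"],s["position"],manip.tips_ahead)
b=manip.grab_frame("side");a=manip.grab_frame("scene")
cv2.imwrite("pics/c.png",np.hstack([cv2.resize(b[170:320,270:420],None,fx=2.6,fy=2.6),cv2.resize(a[110:260,180:330],None,fx=2.6,fy=2.6)]))
E
```

```text
[-0.29770834 -0.16909962 -0.5472435 ] [576.11465718 -40.38813527  60.26531542] 11.0
```

View pics/c.png

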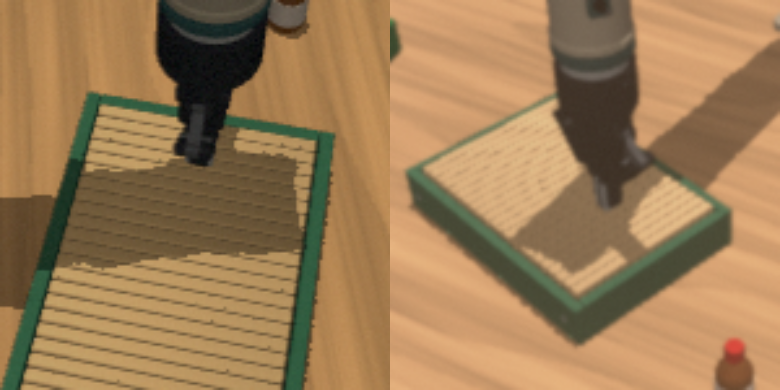

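The fingertips, seen at about (347,232) in the side picture, are over the slats and at or near contact. I'll check that against the predicted tip pixel while creeping further down.

{"api": "send_rows", "payload": {
  "steps": [
    [0, 0, 0, 0, 0, 0.05, -1],
    [0, 0, 0, 0, 0, 0.05, -1],
    [0, 0, 0, 0, 0, 0.05, -1],
    [0, 0, 0, 0, 0, 0.0, -1]
  ]
}}

```text
time_s: 6.82
position: [576.1, -40.4, 58.7]
tool_rot: [-3.142, -0.0, 2.855]
force: [0.4, 1.0, -0.2]
width: 0.0
finger_force: 0.0
```

```bash
python3 - <<'E'
from h import *
for z in(49,52,55,58): print(z,[np.round(proj(*cam(c),[576,-40,z]),1) for c in("side","scene")])
S=lambda l:np.array(l)/2.6+[270,170]; A=lambda l:(np.array(l)-[390,0])/2.6+[180,110]
# deck height check from rim corners seen in both views (TL,TR near y+ ; scene bottom and right corners)
for p,q in[((333,134),(580,305)),((93,94),(731,213))]:
  r=least_squares(lambda X:np.r_[proj(*cam("side"),X)-S(p),proj(*cam("scene"),X)-A(q)],[600,0,50]);print(r.x,r.fun)
E
```

```text
49 [array([346. , 237.6]), array([265. , 196.5])]
52 [array([346.1, 236.8]), array([264.9, 195.7])]
55 [array([346.2, 235.9]), array([264.9, 194.8])]
58 [array([346.2, 235.1]), array([264.8, 194. ])]
[688.38443282  -5.34418639  49.46505596] [-1.39997668 -0.90071025 -1.72918531  0.8362049 ]
[497.25160706  54.34081561  43.06841572] [-0.48391939 -0.40118376 -0.64912985  0.42640108]
```

{"api": "send_rows", "payload": {
  "steps": [
    [0, 0, 0, 0, 0, 0.07, -1],
    [0, 0, 0, 0, 0, 0.08, -1],
    [0, 0, 0, 0, 0, 0.0, -1]
  ]
}}

```text
time_s: 7.2
position: [576.0, -40.4, 57.2]
tool_rot: [-3.142, -0.0, 2.855]
force: [0.4, -0.3, -0.4]
width: 0.001
finger_force: 0.0
```

{"api": "send_rows", "payload": {
  "steps": [
    [0, 0, 0, 0, 0, 0.07, -1],
    [0, 0, 0, 0, 0, 0.08, -1],
    [0, 0, 0, 0, 0, 0.0, -1]
  ]
}}

```text
time_s: 7.58
position: [576.1, -40.4, 55.7]
tool_rot: [3.142, -0.0, 2.855]
force: [0.6, 0.6, -0.3]
width: -0.001
finger_force: 0.0
```

```bash
python3 - <<'E'
from h import *
s=manip.get_state();print(s["force"],s["position"],s["effort"],s["joint_positions"])
b=manip.grab_frame("side");a=manip.grab_frame("wrist")
cv2.imwrite("pics/d.png",np.hstack([cv2.resize(b[190:270,310:390],(400,400)),cv2.resize(a[:,:],(400,400))]))
k=manip.calibration("wrist");print(np.round(k["mount"],3).tolist(),np.round(k["camera_matrix"],1).tolist())
E
```

```text
[ 0.62195399  0.58804291 -0.29816908] [576.06338433 -40.35621898  55.71357956] [ 1.10552806e-03 -5.44304502e+01  1.44650616e+00 -1.20510855e+01
  6.84058032e-03 -4.73588487e-03  1.63983777e-04] [-0.00573839  0.74054882  0.04267746  1.85191575 -0.05523995  0.55044923
  1.35687531]
[[0.001, 0.96, 0.279, 70.918], [1.0, -0.001, 0.001, 0.043], [0.001, 0.279, -0.96, -160.94], [0.0, 0.0, 0.0, 1.0]] [[307.6, 0.0, 321.7], [0.0, 307.6, 199.9], [0.0, 0.0, 1.0]]
```

View pics/d.png

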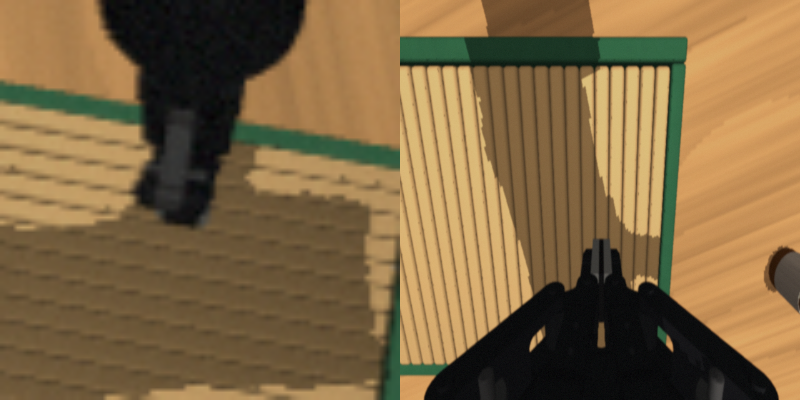

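The tip is now at about row 235 in the side picture, still moving lower on the slats with no force, so contact hasn't started. I'll keep creeping down.

{"api": "send_rows", "payload": {
  "steps": [
    [0, 0, 0, 0, 0, 0.07, -1],
    [0, 0, 0, 0, 0, 0.08, -1],
    [0, 0, 0, 0, 0, 0.0, -1]
  ]
}}

```text
time_s: 8.05
position: [576.1, -40.4, 54.2]
tool_rot: [-3.142, -0.0, 2.855]
force: [-0.5, 0.7, 0.7]
width: 0.001
finger_force: 0.0
```

{"api": "send_rows", "payload": {
  "steps": [
    [0, 0, 0, 0, 0, 0.07, -1],
    [0, 0, 0, 0, 0, 0.08, -1],
    [0, 0, 0, 0, 0, 0.0, -1]
  ]
}}

```text
time_s: 8.43
position: [576.1, -40.4, 52.7]
tool_rot: [-3.142, -0.0, 2.855]
force: [-0.8, 0.3, 0.8]
width: 0.001
finger_force: 0.0
```

{"api": "send_rows", "payload": {
  "steps": [
    [0, 0, 0, 0, 0, 0.07, -1],
    [0, 0, 0, 0, 0, 0.08, -1],
    [0, 0, 0, 0, 0, 0.0, -1]
  ]
}}

```text
time_s: 8.8
position: [576.1, -40.4, 51.2]
tool_rot: [-3.142, -0.0, 2.855]
force: [-0.6, 0.7, 0.8]
width: 0.0
finger_force: 0.0
```

{"api": "send_rows", "payload": {
  "steps": [
    [0, 0, 0, 0, 0, 0.07, -1],
    [0, 0, 0, 0, 0, 0.08, -1],
    [0, 0, 0, 0, 0, 0.0, -1]
  ]
}}

```text
time_s: 9.18
position: [576.1, -40.4, 49.7]
tool_rot: [-3.142, -0.0, 2.855]
force: [0.3, 0.6, -0.1]
width: 0.001
finger_force: 0.0
```

```bash
python3 - <<'E'
from h import *
s=manip.get_state();print(s["force"],s["position"],s["effort"])
b=manip.grab_frame("side");a=manip.grab_frame("scene")
cv2.imwrite("pics/e.png",np.hstack([cv2.resize(b[200:260,320:380],(400,400),interpolation=cv2.INTER_CUBIC),cv2.resize(a[150:220,230:300],(400,400),interpolation=cv2.INTER_CUBIC)]))
E
```

```text
[ 0.28195897  0.57808754 -0.0544888 ] [576.06712063 -40.42153488  49.70844191] [ 5.45589319e-04 -5.46371484e+01  1.44652415e+00 -1.18146130e+01
  6.67539789e-03 -4.69757564e-03  1.56380652e-04]
```

View pics/e.png

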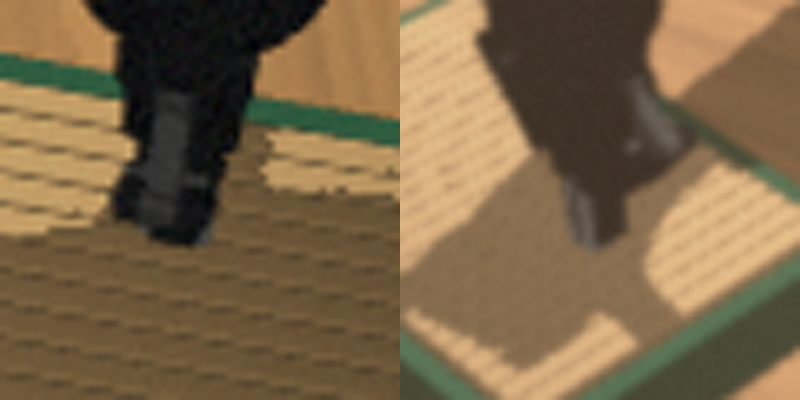

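The tip is at side (347,236.7) and scene (265,193.4), which puts it at roughly z = 52–58. The tips therefore sit higher than tips_ahead suggests, so I'll continue in small steps.

{"api": "send_rows", "payload": {
  "steps": [
    [0, 0, 0, 0, 0, 0.07, -1],
    [0, 0, 0, 0, 0, 0.08, -1],
    [0, 0, 0, 0, 0, 0.0, -1]
  ]
}}

```text
time_s: 9.65
position: [576.0, -40.4, 48.2]
tool_rot: [-3.142, -0.0, 2.855]
force: [0.3, -0.3, -1.0]
width: -0.002
finger_force: 0.0
```

{"api": "send_rows", "payload": {
  "steps": [
    [0, 0, 0, 0, 0, 0.07, -1],
    [0, 0, 0, 0, 0, 0.08, -1],
    [0, 0, 0, 0, 0, 0.0, -1]
  ]
}}

```text
time_s: 10.02
position: [576.1, -40.4, 46.7]
tool_rot: [-3.142, -0.0, 2.855]
force: [0.1, 0.2, 0.3]
width: 0.0
finger_force: 0.0
```

{"api": "send_rows", "payload": {
  "steps": [
    [0, 0, 0, 0, 0, 0.07, -1],
    [0, 0, 0, 0, 0, 0.08, -1],
    [0, 0, 0, 0, 0, 0.0, -1]
  ]
}}

```text
time_s: 10.4
position: [576.1, -40.4, 45.2]
tool_rot: [-3.142, -0.0, 2.855]
force: [-0.1, 0.7, 0.3]
width: -0.003
finger_force: 0.0
```

{"api": "send_rows", "payload": {
  "steps": [
    [0, 0, 0, 0, 0, 0.07, -1],
    [0, 0, 0, 0, 0, 0.08, -1],
    [0, 0, 0, 0, 0, 0.0, -1]
  ]
}}

```text
time_s: 10.78
position: [576.1, -40.4, 43.7]
tool_rot: [-3.142, -0.0, 2.855]
force: [0.8, -0.1, 0.5]
width: 0.001
finger_force: 0.0
```

{"api": "send_rows", "payload": {
  "steps": [
    [0, 0, 0, 0, 0, 0.07, -1],
    [0, 0, 0, 0, 0, 0.08, -1],
    [0, 0, 0, 0, 0, 0.0, -1]
  ]
}}

```text
time_s: 11.15
position: [576.1, -40.4, 42.2]
tool_rot: [-3.142, -0.0, 2.855]
force: [-0.1, 0.2, 0.2]
width: 0.002
finger_force: 0.0
```

{"api": "send_rows", "payload": {
  "steps": [
    [0, 0, 0, 0, 0, 0.07, -1],
    [0, 0, 0, 0, 0, 0.08, -1],
    [0, 0, 0, 0, 0, 0.0, -1]
  ]
}}

```text
time_s: 11.52
position: [576.1, -40.4, 40.7]
tool_rot: [-3.142, -0.0, 2.855]
force: [-0.1, -0.2, -0.0]
width: -0.004
finger_force: 0.0
```

```bash
python3 - <<'E'
from h import *
s=manip.get_state();print(s["force"],s["position"],s["effort"])
b=manip.grab_frame("side");a=manip.grab_frame("scene")
cv2.imwrite("pics/f.png",np.hstack([cv2.resize(b[200:260,320:380],(400,400),interpolation=cv2.INTER_CUBIC),cv2.resize(a[150:220,230:300],(400,400),interpolation=cv2.INTER_CUBIC)]))
r=least_squares(lambda X:np.r_[proj(*cam("side"),X)-[347,236.7],proj(*cam("scene"),X)-[265,193.4]],[600,0,50]);print(r.x,r.fun)
E
```

```text
[-0.06034047 -0.20846882 -0.0321355 ] [576.06801978 -40.39459477  40.693666  ] [ 1.61010674e-03 -5.49447906e+01  1.44706305e+00 -1.14594653e+01
  6.49074718e-03 -4.63601667e-03  1.10011176e-04]
[575.98137954 -42.24673993  57.26451584] [-0.66191214 -0.47231343 -0.916266    0.50370738]
```

View pics/f.png

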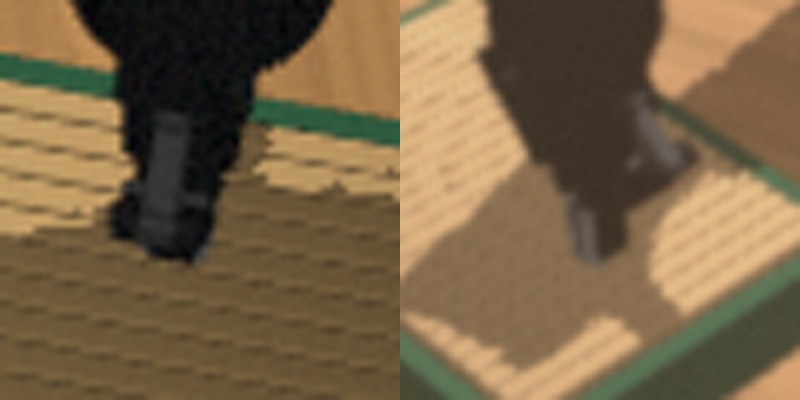

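The tips still show no load: the joint efforts change linearly with height. Triangulation puts the tips about 8 mm above the reported TCP, so contact should come soon.

{"api": "send_rows", "payload": {
  "steps": [
    [0, 0, 0, 0, 0, 0.07, -1],
    [0, 0, 0, 0, 0, 0.08, -1],
    [0, 0, 0, 0, 0, 0.0, -1]
  ]
}}

```text
time_s: 12.0
position: [576.1, -40.4, 39.2]
tool_rot: [-3.142, -0.0, 2.855]
force: [-0.4, 0.4, 0.0]
width: -0.006
finger_force: 0.0
```

{"api": "send_rows", "payload": {
  "steps": [
    [0, 0, 0, 0, 0, 0.07, -1],
    [0, 0, 0, 0, 0, 0.08, -1],
    [0, 0, 0, 0, 0, 0.0, -1]
  ]
}}

```text
time_s: 12.38
position: [576.1, -40.4, 37.7]
tool_rot: [-3.142, -0.0, 2.855]
force: [1.3, 1.5, 0.6]
width: 0.002
finger_force: 0.0
```

{"api": "send_rows", "payload": {
  "steps": [
    [0, 0, 0, 0, 0, 0.07, -1],
    [0, 0, 0, 0, 0, 0.08, -1],
    [0, 0, 0, 0, 0, 0.0, -1]
  ]
}}

```text
time_s: 12.75
position: [576.2, -40.4, 36.3]
tool_rot: [3.142, 0.0, 2.855]
force: [-0.0, -0.1, 0.2]
width: 0.004
finger_force: 0.1
```

{"api": "send_rows", "payload": {
  "steps": [
    [0, 0, 0, 0, 0, 0.07, -1],
    [0, 0, 0, 0, 0, 0.08, -1],
    [0, 0, 0, 0, 0, 0.0, -1]
  ]
}}

```text
time_s: 13.12
position: [576.1, -40.4, 34.8]
tool_rot: [3.142, -0.0, 2.855]
force: [0.7, 0.8, 0.5]
width: -0.002
finger_force: 0.3
```

{"api": "send_rows", "payload": {
  "steps": [
    [0, 0, 0, 0, 0, 0.07, -1],
    [0, 0, 0, 0, 0, 0.08, -1],
    [0, 0, 0, 0, 0, 0.0, -1]
  ]
}}

```text
time_s: 13.5
position: [576.2, -40.4, 33.3]
tool_rot: [3.142, 0.0, 2.855]
force: [0.1, 0.4, 0.8]
width: -0.004
finger_force: 0.5
```

{"api": "send_rows", "payload": {
  "steps": [
    [0, 0, 0, 0, 0, 0.07, -1],
    [0, 0, 0, 0, 0, 0.08, -1],
    [0, 0, 0, 0, 0, 0.0, -1]
  ]
}}

```text
time_s: 13.88
position: [576.2, -40.4, 31.8]
tool_rot: [3.142, 0.0, 2.855]
force: [-0.1, -0.6, 2.7]
width: -0.001
finger_force: 0.9
```

{"api": "send_rows", "payload": {
  "steps": [
    [0, 0, 0, 0, 0, 0.07, -1],
    [0, 0, 0, 0, 0, 0.08, -1],
    [0, 0, 0, 0, 0, 0.0, -1]
  ]
}}

```text
time_s: 14.25
position: [576.2, -40.4, 30.3]
tool_rot: [3.142, 0.0, 2.855]
force: [-0.6, 1.1, 2.9]
width: 0.003
finger_force: 1.3
```

Contact starts at about TCP z = 37 (33 mm would be about 4 mm deep), and it is soft here at deck y ≈ +77. I'll hop in 30 mm steps along the deck's −y (tool −y) and press about 2 mm each time.

{"api": "send_rows", "payload": {
  "steps": [
    [0, 0, 0, 0, 0, -1.2, -1],
    [0, 0, 0, 0, -3.0, 0, -1],
    [0, 0, 0, 0, 0, 0.5, -1],
    [0, 0, 0, 0, 0, 0.15, -1],
    [0, 0, 0, 0, 0, 0.1, -1],
    [0, 0, 0, 0, 0, 0, -1],
    [0, 0, 0, 0, 0, 0, -1]
  ]
}}

```text
time_s: 15.12
position: [567.5, -69.2, 35.5]
tool_rot: [-3.141, -0.0, 2.855]
force: [-2.4, -2.6, 7.0]
width: -0.001
finger_force: 3.7
```

{"api": "send_rows", "payload": {
  "steps": [
    [0, 0, 0, 0, 0, -0.75, -1],
    [0, 0, 0, 0, -3.0, 0, -1],
    [0, 0, 0, 0, 0, 0.5, -1],
    [0, 0, 0, 0, 0, 0.15, -1],
    [0, 0, 0, 0, 0, 0.1, -1],
    [0, 0, 0, 0, 0, 0, -1],
    [0, 0, 0, 0, 0, 0, -1]
  ]
}}

```text
time_s: 16.0
position: [559.2, -97.3, 35.5]
tool_rot: [-3.142, -0.0, 2.856]
force: [-2.1, -1.5, 7.7]
width: -0.0
finger_force: 3.6
```

{"api": "send_rows", "payload": {
  "steps": [
    [0, 0, 0, 0, 0, -0.75, -1],
    [0, 0, 0, 0, -3.0, 0, -1],
    [0, 0, 0, 0, 0, 0.5, -1],
    [0, 0, 0, 0, 0, 0.15, -1],
    [0, 0, 0, 0, 0, 0.1, -1],
    [0, 0, 0, 0, 0, 0, -1],
    [0, 0, 0, 0, 0, 0, -1]
  ]
}}

```text
time_s: 16.88
position: [550.9, -125.9, 34.8]
tool_rot: [3.141, 0.0, 2.856]
force: [0.2, -0.2, 0.5]
width: 0.002
finger_force: 0.5
```

{"api": "send_rows", "payload": {
  "steps": [
    [0, 0, 0, 0, 0, -0.75, -1],
    [0, 0, 0, 0, -3.0, 0, -1],
    [0, 0, 0, 0, 0, 0.5, -1],
    [0, 0, 0, 0, 0, 0.15, -1],
    [0, 0, 0, 0, 0, 0.1, -1],
    [0, 0, 0, 0, 0, 0, -1],
    [0, 0, 0, 0, 0, 0, -1]
  ]
}}

```text
time_s: 17.75
position: [542.4, -154.8, 34.8]
tool_rot: [3.141, 0.0, 2.856]
force: [-0.3, 0.2, -0.1]
width: 0.002
finger_force: 0.3
```

{"api": "send_rows", "payload": {
  "steps": [
    [0, 0, 0, 0, 0, -0.75, -1],
    [0, 0, 0, 0, -3.0, 0, -1],
    [0, 0, 0, 0, 0, 0.5, -1],
    [0, 0, 0, 0, 0, 0.15, -1],
    [0, 0, 0, 0, 0, 0.1, -1],
    [0, 0, 0, 0, 0, 0, -1],
    [0, 0, 0, 0, 0, 0, -1]
  ]
}}

```text
time_s: 18.62
position: [533.9, -183.5, 34.9]
tool_rot: [3.141, -0.0, 2.856]
force: [-0.1, 1.2, 1.4]
width: -0.002
finger_force: 0.5
```

{"api": "send_rows", "payload": {
  "steps": [
    [0, 0, 0, 0, 0, -0.75, -1],
    [0, 0, 0, 0, 3.85, 0, -1],
    [0, 0, 0, 0, 3.85, 0, -1],
    [0, 0, 0, 0, 0, 0.5, -1],
    [0, 0, 0, 0, 0, 0.15, -1],
    [0, 0, 0, 0, 0, 0.1, -1],
    [0, 0, 0, 0, 0, 0, -1],
    [0, 0, 0, 0, 0, 0, -1]
  ]
}}

```text
time_s: 19.62
position: [555.1, -111.5, 35.0]
tool_rot: [-3.141, -0.0, 2.854]
force: [-1.1, -0.1, 2.1]
width: 0.0
finger_force: 1.2
```

{"api": "send_rows", "payload": {
  "steps": [
    [0, 0, 0, 0, 0, -0.75, -1],
    [0, 0, 0, 0, 5.5, 0, -1],
    [0, 0, 0, 0, 0, 0.5, -1],
    [0, 0, 0, 0, 0, 0.15, -1],
    [0, 0, 0, 0, 0, 0.1, -1],
    [0, 0, 0, 0, 0, 0, -1],
    [0, 0, 0, 0, 0, 0, -1]
  ]
}}

```text
time_s: 20.5
position: [571.1, -57.4, 35.6]
tool_rot: [3.14, 0.0, 2.854]
force: [-1.3, 4.1, 6.1]
width: -0.001
finger_force: 3.0
```

Bearer presses, by deck y and pad force:

| Deck y (mm) | Pad force (N) |
|---|---|
| +77 | soft |
| +60 | 3.0 |
| +47 | 3.7 |
| +18 | 3.6 |
| +3 | 1.2 |
| −12 | 0.5 |

The bearer's middle is therefore at about y = +35, which is world (564, −81). Next is the stand.

{"api": "send_rows", "payload": {
  "steps": [
    [0, 0, 0, 0, 0, -5.9, -1],
    [0, 0, 0, 0, 0, -5.9, -1],
    [0, 0, 0, 0, 0, -5.9, -1],
    [0, 0, 0, 2.73, 4.56, 0, 1],
    [0, 0, 0, 2.73, 4.56, 0, 1],
    [0, 0, 0, 2.73, 4.56, 0, 1],
    [0, 0, 0, 2.73, 4.56, 0, 1],
    [0, 0, 0, 2.73, 4.56, 0, 1],
    [0, 0, 0, 2.73, 4.56, 0, 1],
    [0, 0, 0, 2.73, 4.56, 0, 1]
  ]
}}

```text
time_s: 21.75
position: [478.3, 302.2, 211.9]
tool_rot: [-3.141, 0.001, 2.852]
force: [1.1, 0.0, -0.0]
width: 1.0
finger_force: 0.0
```

{"api": "send_rows", "payload": {
  "steps": [
    [0, 0, -10.5, 0, 0, 0, 1],
    [0, 0, -10.5, 0, 0, 0, 1],
    [0, 0, -10.5, 0, 0, 0, 1],
    [0, 0, -10.5, 0, 0, 0, 1],
    [0, 0, 0, 0, 0, 0, 1],
    [0, 0, 0, 0, 0, 0, 1]
  ]
}}

```text
time_s: 22.5
position: [478.5, 301.5, 211.8]
tool_rot: [-3.141, -0.0, -2.7]
force: [-0.5, 0.3, -0.4]
width: 1.001
finger_force: 0.0
```

```bash
python3 - <<'E'
from h import *
s=manip.get_state();print(s["position"],s["tool_rot"])
b=manip.grab_frame("side");a=manip.grab_frame("wrist")
for c in("wrist",):
  for r in manip.trace("stand_mid",c)[:2]: print(r["conf"],r["box"])
cv2.imwrite("pics/g.png",np.hstack([cv2.resize(b[30:180,220:340],(400,500),interpolation=cv2.INTER_CUBIC),cv2.resize(a[:,160:480],(400,500))]))
E
```

```text
[478.46502008 301.49510383 211.76227182] [-3.14110824e+00 -2.16806120e-04 -2.69999872e+00]
0.66 [323.9, 180.0, 56.2, 65.8]
```

View pics/g.png

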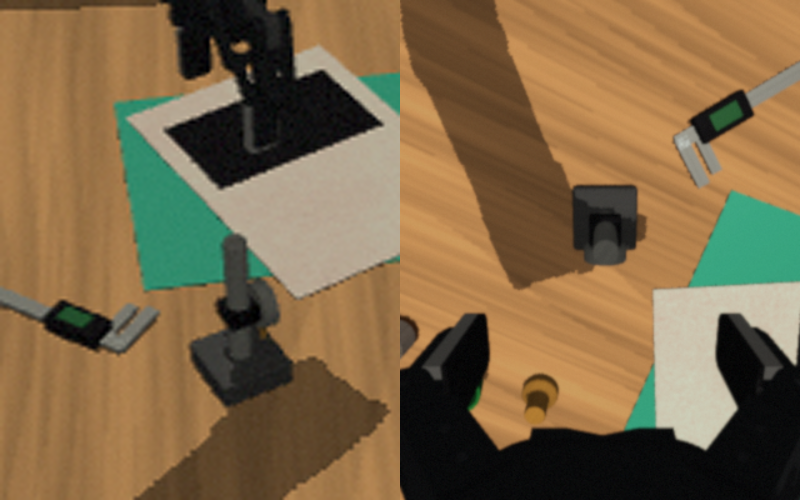

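The side view shows the stand upright with its column top at crop (235,240). In the wrist view the base is at crop (573–637, 186–250), parallel to the picture's edges, with the column and dial at the bottom near (604,240). I'll compare this with the projections.

```bash
cat >> h.py <<'E'
def wcam(pos,rot):
    k=manip.calibration("wrist");T=np.eye(4);T[:3,:3]=R.from_euler("xyz",rot).as_matrix();T[:3,3]=pos
    return np.array(k["camera_matrix"]),T@np.array(k["mount"])
E
python3 - <<'E'
from h import *
W=wcam([478.5,301.5,211.8],[-3.141,0,-2.7])
d=lambda p:np.round((p-[160,0])*1.25+[400,0],0).tolist()
P=[(-30,-30,22),(30,-30,22),(30,30,22),(-30,30,22),(0,0,130),(27,0,80),(27,0,44),(0,0,22)]
v=[478,303,.45]
print(d(proj(*W,place(P,v))))
obs=np.array([[573,186],[637,186],[637,250],[573,250]])-[400,0]; obs=obs/1.25+[160,0]
f=lambda v:(proj(*W,place(np.array(P)[[1,0,3,2]] if 0 else np.array(P)[[0,3,2,1]],v))-obs).ravel()
r=least_squares(f,v);print(r.x,r.fun)
f=lambda v:(proj(*W,place(np.array(P)[[3,0,1,2]],v))-obs).ravel()
r=least_squares(f,v);print(r.x,r.fun)
print("tcp in side crop",[(proj(*cam("side"),[478.5,301.5,z])-[220,30])*3.333 for z in(200,212,224,240)])
E
```

```text
[[571.0, 186.0], [573.0, 250.0], [636.0, 249.0], [637.0, 186.0], [605.0, 251.0], [605.0, 266.0], [604.0, 253.0], [604.0, 218.0]]
[4.77894395e+02 3.03898218e+02 4.43385909e-01] [-0.86087722  0.18448506  0.90454131  0.13033037 -0.3488554  -0.17514338
  0.30280491 -0.13992142]
[479.36049506 305.31270545  -0.86980513] [ 57.17078151  45.56730072  -6.06846502  -4.07497024 -57.10212938
 -41.70302978   8.22735581   6.75661893]
tcp in side crop [array([230.45880399, 159.65915678]), array([229.70780412, 145.08916368]), array([228.9438805, 130.2684396]), array([227.90462878, 110.10613195])]
```

The stand is at (478, 303.5) with yaw 0.44, so the tool is already aligned. The wrist view gives the open tips about 31 mm behind the TCP and the presses give 18 mm behind when shut, which agree. For tips at about z = 96 on the column, I'll bring the TCP to z ≈ 77.

{"api": "send_rows", "payload": {
  "steps": [
    [0, 0, 0, 0, 0.2, 4.0, 1],
    [0, 0, 0, 0, 0, 4.0, 1],
    [0, 0, 0, 0, 0, 2.0, 1],
    [0, 0, 0, 0, 0, 1.5, 1],
    [0, 0, 0, 0, 0, 1.0, 1],
    [0, 0, 0, 0, 0, 1.0, 1],
    [0, 0, 0, 0, 0, 0, 1]
  ]
}}

```text
time_s: 23.52
position: [477.0, 304.2, 76.4]
tool_rot: [-3.141, -0.001, -2.695]
force: [-0.3, 0.2, 0.2]
width: 0.997
finger_force: 0.0
```

{"api": "send_rows", "payload": {
  "steps": [
    [0, 0, 0, 0, 0, 0, -1],
    [0, 0, 0, 0, 0, 0, -1],
    [0, 0, 0, 0, 0, 0, -1],
    [0, 0, 0, 0, 0, 0, -1],
    [0, 0, 0, 0, 0, 0, -1]
  ],
  "grip_force": 60
}}

```text
time_s: 24.15
position: [477.6, 303.9, 77.1]
tool_rot: [-3.141, 0.0, -2.696]
force: [-0.3, -2.6, 3.1]
width: 0.196
finger_force: 58.6
```

```bash
python3 - <<'E'
from h import *
b=manip.grab_frame("side");a=manip.grab_frame("wrist")
cv2.imwrite("pics/i.png",np.hstack([cv2.resize(b[30:180,220:340],(400,500),interpolation=cv2.INTER_CUBIC),cv2.resize(a[:,160:480],(400,500))]))
E
```

```text
(no output)
```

View pics/i.png

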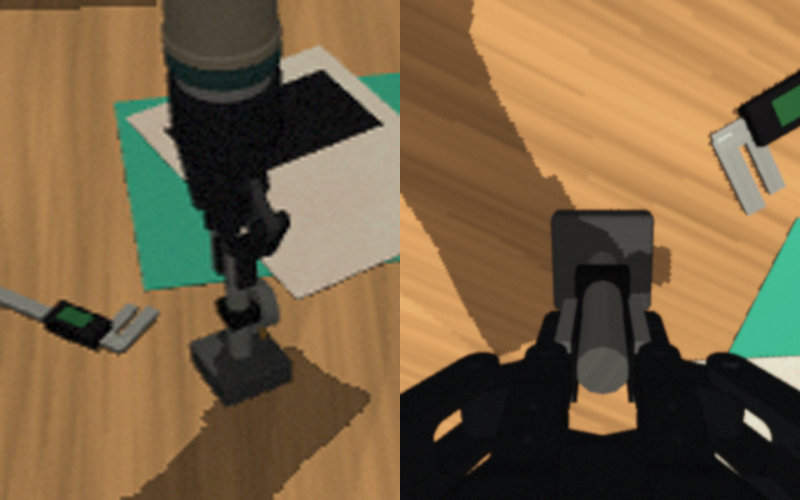

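The column is held between the pads (width 0.196, about 17 mm) and the stand is upright. Lift and carry it.

{"api": "send_rows", "payload": {
  "steps": [
    [0, 0, 0, 0, 0, -2, -1],
    [0, 0, 0, 0, 0, -4, -1],
    [0, 0, 0, 0, 0, -4, -1],
    [0, 0, 0, 0, 0, -2, -1],
    [0, 0, 0, 1.1, -4.81, 0, -1],
    [0, 0, 0, 1.1, -4.81, 0, -1],
    [0, 0, 0, 1.1, -4.81, 0, -1],
    [0, 0, 0, 1.1, -4.81, 0, -1],
    [0, 0, 0, 1.1, -4.81, 0, -1],
    [0, 0, 0, 1.1, -4.81, 0, -1],
    [0, 0, 0, 1.1, -4.81, 0, -1],
    [0, 0, 0, 1.1, -4.81, 0, -1]
  ]
}}

```text
time_s: 25.75
position: [562.3, -81.6, 194.7]
tool_rot: [3.139, -0.003, -2.695]
force: [0.9, 0.1, -9.2]
width: 0.189
finger_force: 59.4
```

{"api": "send_rows", "payload": {
  "steps": [
    [0, 0, 8.4, 0, 0, 0, -1],
    [0, 0, 8.4, 0, 0, 0, -1],
    [0, 0, 8.4, 0, 0, 0, -1],
    [0, 0, 8.4, 0, 0, 0, -1],
    [0, 0, 8.4, 0, 0, 0, -1],
    [0, 0, 0, 0, 0, 0, -1],
    [0, 0, 0, 0, 0, 0, -1],
    [0, 0, 0, 0, 0, 0, -1]
  ]
}}

```text
time_s: 26.75
position: [563.6, -80.6, 196.4]
tool_rot: [3.141, -0.001, 2.856]
force: [0.8, 0.0, -8.3]
width: 0.196
finger_force: 59.7
```

{"api": "send_rows", "payload": {
  "steps": [
    [0, 0, 0, 0, 0, 2, -1],
    [0, 0, 0, 0, 0, 2.5, -1],
    [0, 0, 0, 0, 0, 1, -1],
    [0, 0, 0, 0, 0, 0.5, -1],
    [0, 0, 0, 0, 0, 0, -1],
    [0, 0, 0, 0, 0, 0, -1]
  ]
}}

```text
time_s: 27.5
position: [564.6, -80.8, 137.6]
tool_rot: [3.141, 0.002, 2.855]
force: [-0.1, 0.7, -9.1]
width: 0.191
finger_force: 59.5
```

{"api": "send_rows", "payload": {
  "steps": [
    [0, 0, 0, 0, 0, 0.1, -1],
    [0, 0, 0, 0, 0, 0.1, -1],
    [0, 0, 0, 0, 0, 0.1, -1],
    [0, 0, 0, 0, 0, 0, -1],
    [0, 0, 0, 0, 0, 0, -1]
  ]
}}

```text
time_s: 28.12
position: [563.9, -80.8, 133.8]
tool_rot: [-3.142, -0.0, 2.855]
force: [-0.2, 0.5, -8.1]
width: 0.193
finger_force: 59.5
```

{"api": "send_rows", "payload": {
  "steps": [
    [0, 0, 0, 0, 0, 0.05, -1],
    [0, 0, 0, 0, 0, 0.05, -1],
    [0, 0, 0, 0, 0, 0, -1],
    [0, 0, 0, 0, 0, 0, -1]
  ]
}}

```text
time_s: 28.62
position: [563.9, -80.7, 132.8]
tool_rot: [3.142, -0.0, 2.855]
force: [0.3, 0.6, -8.7]
width: 0.191
finger_force: 59.5
```

{"api": "send_rows", "payload": {
  "steps": [
    [0, 0, 0, 0, 0, 0.05, -1],
    [0, 0, 0, 0, 0, 0.05, -1],
    [0, 0, 0, 0, 0, 0, -1],
    [0, 0, 0, 0, 0, 0, -1]
  ]
}}

```text
time_s: 29.12
position: [563.9, -80.8, 131.8]
tool_rot: [3.142, 0.0, 2.855]
force: [-0.3, 0.8, -8.5]
width: 0.188
finger_force: 59.5
```

{"api": "send_rows", "payload": {
  "steps": [
    [0, 0, 0, 0, 0, 0.05, -1],
    [0, 0, 0, 0, 0, 0.0, -1],
    [0, 0, 0, 0, 0, 0, -1]
  ]
}}

```text
time_s: 29.5
position: [563.9, -80.7, 131.4]
tool_rot: [3.142, 0.0, 2.855]
force: [1.0, -0.9, -8.0]
width: 0.191
finger_force: 59.6
```

{"api": "send_rows", "payload": {
  "steps": [
    [0, 0, 0, 0, 0, 0.05, -1],
    [0, 0, 0, 0, 0, 0.0, -1],
    [0, 0, 0, 0, 0, 0, -1]
  ]
}}

```text
time_s: 29.88
position: [564.0, -80.8, 131.0]
tool_rot: [3.142, 0.0, 2.855]
force: [-0.9, 0.3, -3.4]
width: 0.192
finger_force: 59.9
```

{"api": "send_rows", "payload": {
  "steps": [
    [0, 0, 0, 0, 0, 0.04, -1],
    [0, 0, 0, 0, 0, 0.0, -1],
    [0, 0, 0, 0, 0, 0, -1]
  ]
}}

```text
time_s: 30.25
position: [564.0, -80.8, 130.7]
tool_rot: [3.142, 0.0, 2.855]
force: [-1.7, -0.9, -1.4]
width: 0.19
finger_force: 60.3
```

```bash
python3 - <<'E'
from h import *
s=manip.get_state();print(s["force"],s["ft_torque"],s["position"])
E
```

```text
[-1.74739066 -0.9015627  -1.37890767] [0.01693851 0.33661094 0.01949882] [564.03824111 -80.81379552 130.69577013]
```

Support rises at about 10 N/mm, so the stand is over the bearer. Release slowly and back off.

{"api": "send_rows", "payload": {
  "steps": [
    [0, 0, 0, 0, 0, 0.01, -1],
    [0, 0, 0, 0, 0, 0, -0.4],
    [0, 0, 0, 0, 0, 0, 0],
    [0, 0, 0, 0, 0, 0, 1],
    [0, 0, 0, 0, 0, 0, 1],
    [0, 0, 0, 0, 0, 0, 1],
    [0, 0, 0, 0, 0, 0, 1]
  ],
  "grip_force": 20
}}

```text
time_s: 31.12
position: [563.9, -80.8, 130.3]
tool_rot: [3.142, -0.0, 2.855]
force: [-0.7, 0.2, -0.4]
width: 0.999
finger_force: 0.0
```

{"api": "send_rows", "payload": {
  "steps": [
    [0, 0, 0, 0, 0, -1, 1],
    [0, 0, 0, 0, 0, -3, 1],
    [0, 0, 0, 0, 0, -5, 1],
    [0, 0, 0, 5, 0, -3, 1],
    [0, 0, 0, 6, 0, 0, 1],
    [0, 0, 0, 0, 0, 0, 1],
    [0, 0, 0, 0, 0, 0, 1]
  ]
}}

```text
time_s: 32.0
position: [459.3, -49.7, 251.3]
tool_rot: [3.141, 0.003, 2.855]
force: [0.7, 0.5, 0.5]
width: 1.0
finger_force: 0.0
```

```bash
python3 - <<'E'
from h import *
b=manip.grab_frame("side");a=manip.grab_frame("scene")
cv2.imwrite("pics/j.png",np.hstack([cv2.resize(b[150:270,290:410],(400,400),interpolation=cv2.INTER_CUBIC),cv2.resize(a[110:230,200:320],(400,400),interpolation=cv2.INTER_CUBIC)]))
for z in (55,185): print([(proj(*cam("side"),[564,-81,z])-[290,150])*3.333,(proj(*cam("scene"),[564,-81,z])-[200,110])*3.333+[400,0]])
E
```

```text
[array([175.25701929, 344.03291641]), array([581.9731919 , 257.24165779])]
[array([185.6648779 , 214.21041285]), array([566.17970174, 127.01598382])]
```

View pics/j.png

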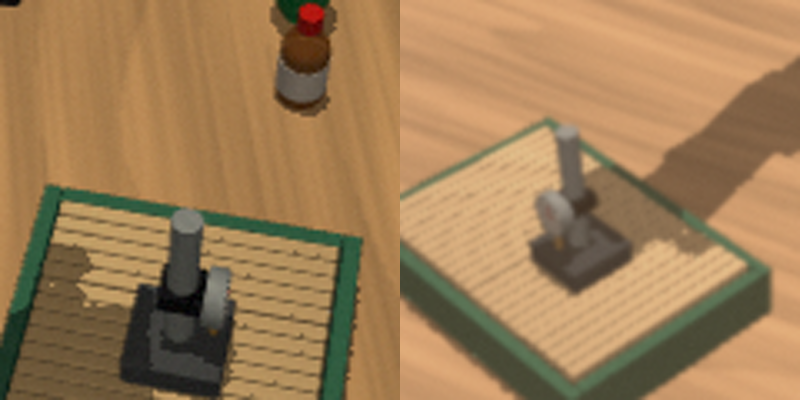

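The stand is upright. Its column top is at crop (187,218) against a predicted (186,214), and at (567,130) against (566,127). It is square to the slats, and the gripper is clear.

```bash
python3 -c "
from rig import manip
print(manip.job_done())"
```

```text
the job is handed in; nothing more can be done
None
```

I felt the bearer at about deck y = +35 mm, set the dial gauge stand down upright and firm over it, released it with the arm clear, and handed the job in; no verdict came back.

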